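# Re-aim a bottle date coder's swivel head and clamp it

## Robot

A 6-joint arm with a two-finger parallel gripper is mounted at the origin on the work surface. World frame = base frame: x ahead of the robot, y to its left, z up, the work surface at z = 0. Lengths are in m, angles in rad, forces in N, time in s.
With the tool pointing down it reaches from about 0.375 to 0.9 m from the base axis. Payload 3.1 kg.
Tool frame: the origin (TCP) lies at the very end of the fingers, on their centre line; the grasp point (between the pads) lies 19 mm behind it (grip_point_offset is the z of the grasp point in the tool frame, in m); z points along the fingers, y is the line along which they close (so a half turn about z gives the same grasp; the last joint's range is limited). The gripper opens to 85 mm and grips with 20 to 120 N. Pads are 22 mm wide; open, the fingers measure 114 mm over their backs; the gripper's body (76 mm by 85 mm) begins 54 mm behind the grasp point. The pads swing forward as they close: fully open they stand 13 mm farther back than shut.
Start: joints at [-1.528, 0.527, 1.433, -0, 1.181, -0.178], TCP at [0.138, -0.61, 0.231] pointing down, gripper open.
Joint ranges: [-3.08, 3.08], [-0.75, 2.2], [0.22, 2.44], [-1.43, 4.57], [0, 2.65], [-2.85, 2.85]. Speed limits (rad/s): [2.79, 2.79, 3.14, 3.14, 3.14, 3.14].

## Interface

Orientations are given as a rotation vector (axis times angle).
In Python, from bench import move_ptp, movel, move_joints, move_gripper, sleep, inverse_kinematics, capture, Unreachable, sign_off, current_time_s, current_q, current_joint_velocities, current_joint_torque, current_eef_pos, current_tcp_rot, current_ft_force, current_torque, current_width, current_gripper_force, grip_point_offset gives the robot as it stands. The module is installed in compiled form; this text tells all that it offers. Calls block until the motion is done:
- move_ptp(position, orientation): joint-space move of the TCP to a pose.
- movel(position, attitude=None, max_speed=0.15): straight line of the TCP; attitude=None keeps the orientation; max_speed is the mean speed in m/s.
- move_joints(angles): joint-space move.
- move_gripper(opening, grip_force=None): opening from 0.0 (shut) to 1.0 (fully open); grip_force is the grip in N (None keeps the last); returns when the fingers have stopped.
- sleep(seconds).
- inverse_kinematics(position, orientation): joint angles nearest the present ones, or None.
- capture(name): name is "scene" or "side" or "wrist"; returns a dict with "frame" (480x640x3 uint8, red, green, blue), "fx", "fy", "cx", "cy" (pixels), "rvec" (rotation vector, rad) and "tvec" (3), from world to camera coordinates, as OpenCV has them. Camera axes: x right, y down, z forward; pixel columns grow to the right and rows downward; lengths in m; the calibration is good to about 2 mm. A picture is of the moment at which its call begins. There is no depth.
A pose or a line that the arm cannot do raises Unreachable and nothing moves.
- sign_off(): hands the job in; it is judged then, once.
Readings, each from a call of its own:
- current_time_s(): time.
- current_q(): joint angles.
- current_joint_velocities(): joint speeds.
- current_joint_torque(): joint torques, N m.
- current_eef_pos(): TCP position.
- current_tcp_rot(): TCP orientation.
- current_ft_force(): force on the tool from outside, world axes, zero at the start.
- current_torque(): the same for the moment, N m.
- current_width(): opening from 0.0 (shut) to 1.0 (fully open).
- current_gripper_force(): force on a finger pad.
Only numpy, scipy, OpenCV 4.12 (cv2) and the standard library are available. Lean on these libraries where they do the work, as an engineer would, in place of code of your own. Each camera call takes 0.05 s, during which the arm holds its last target. There are 200 camera calls.

## Task

The date coder's print head is off its setting. Loosen the black wing knob, swing the head until its yellow pointer lines up with the red job tab on the protractor, then retighten the knob firmly by feel, without overtightening it. Do not drag the head round against the clamp, do not disturb the bottles, gift pack or glue gun, and let go when done.

Things in the scene. Friction and masses are not known exactly. Their poses are not given: they have to be found in the camera images.
- knob_grip (a point): Middle of the black wing knob's grip, on the vertical swivel axis, 150 mm above the table: a bar 70 mm long (this point's x axis), 20 mm wide, reaching 14 mm above and 18 mm below this point, on a 20 mm round neck. Right-hand quick thread: clockwise from above tightens and lowers the knob 1 mm per rad. It stays as left. Free, it turns with under 0.05 N m, down to 1.5 rad before the bite.
- clamp_washer: Steel washer 88 mm across, keyed on the stud under the knob: presses on the blue turntable to hold the head. Origin: swivel axis at table height. Past the bite the knob's turning torque grows by about 0.75 N m per rad; it is found up to 0.95 rad past it, unseen. Loose: 0.2 rad before the bite. Firm: 0.6 N m, felt in small tightening steps (0.55 to 0.7 is good); over 0.95 is too tight.
- print_head: The swivelling head: blue turntable 112 mm across and a black box 58 mm wide, 85 to 175 mm out from the swivel axis, top 100 mm above the table. Origin: swivel axis at table height; x points to the box, z up. Unclamped it swings 0.9 rad either way from the stand's x axis against 0.06 N m and stays where left; the handle moves on a circle of radius 125 mm.
- head_handle (a point): Middle of the head's handle, an upright aluminium rod 16 mm in diameter with a round end, on top of the black box, 125 mm out from the swivel axis. It stands from 100 to 152 mm above the table; this point is at 128 mm.
- pointer_tip (a point): Where the head's yellow pointer points: 68 mm from the swivel axis, 82 mm above the table, on the white protractor (marks every 5 degrees, long ones every 15), 90 degrees counterclockwise from above of the black box. It turns with the head; its y axis points outward.
- tab_tip (a point): Inner end of the red job tab (6 mm wide, 17 mm long) clipped to the protractor's rim: 68 mm from the swivel axis, 82 mm above the table. The tab stays put; its y axis points outward. pointer_tip and tab_tip coincide when the head is set.
- coder_stand: Grey base plate, bolted down, 240 mm wide, 12 mm thick, from 95 mm behind to 255 mm before the swivel axis, with the protractor flange (150 mm across, top 80 mm above the table). Origin: swivel axis at table height; x towards the bottle lane, z up. The lane runs along y, 183 to 243 mm before the axis; its rails are 65 mm high.
- bottle_a_mid (a point): Small sauce bottle, 40 mm in diameter, 110 mm tall, standing in the lane; point half-way up. Leave alone.
- bottle_b_mid (a point): Like bottle_a: the second bottle in the lane. Leave alone.
- gift_pack_mid (a point): Pack of four small bottles under a card, 86 by 86 by 112 mm, on the table beside the stand; point half-way up. Leave alone.
- glue_gun_mid (a point): Orange glue gun lying on its side on the table beside the stand, 200 by 110 mm, 30 mm high; point at its middle, half-way up. Leave alone.

How it is judged:
On the way, in this order (a step that is already met when the one before it is completed fails the run):
1. the knob is loosened: the clamp washer no longer presses on the head (under 6 N) (contact force between clamp_washer and print_head below 6 N), for 0.2 s.
2. with the clamp still loose, the pointer is brought to within 0.045 rad (2.6 degrees) of the red tab (angle between the y axis of pointer_tip and the y axis of tab_tip, either way round below 0.045 rad and contact force between clamp_washer and print_head below 12 N), for 0.2 s.
3. the knob is retightened: the washer presses on the head with at least 50 N (contact force between clamp_washer and print_head above 50 N), for 0.2 s.
At the end, for the whole second after the job is handed in: The pointer is within 0.045 rad (2.6 degrees) of the red tab, the head is still, and the clamp presses on it with 50 to 110 N (a tightening torque of about 0.5 to 0.8 N m at the knob) (angle between the y axis of pointer_tip and the y axis of tab_tip, either way round below 0.045 rad and distance between pointer_tip and tab_tip below 0.005 m and contact force between clamp_washer and print_head between 50 and 110 N and angular speed of print_head below 0.05 rad/s); the robot touches nothing.
It fails at once if the clamp is overtightened (more than 130 N, about 1 N m at the knob) (contact force between clamp_washer and print_head above 130 N).
It fails at once if the head is dragged round while the clamp grips it (over 12 N) (contact force between clamp_washer and print_head above 12 N and angular speed of print_head above 0.15 rad/s).
It fails at once if a bottle in the lane is moved by more than 12 mm (distance of any of bottle_a_mid, bottle_b_mid from where it was at the start of the episode above 0.012 m).
It fails at once if the gift pack or the glue gun is moved by more than 15 mm (distance of any of gift_pack_mid, glue_gun_mid from where it was at the start of the episode above 0.015 m).
It also fails if it takes over 72 s, if anything falls off the work surface, if the arm or the gripper's body presses on something with over 40 N, if the wrist force passes 120 N, or if a joint passes its speed limit or range.

## Working session

There is one attempt and no reset: what is moved stays moved. The work goes in short steps, each a Python script; the robot and the scene stay as the last script left them, time stands still between calls to the robot, and variables do not carry over. Pictures are saved under pics/ and viewed, at most 10 in all, crops included, and the job is handed in when it is done.

```bash
mkdir -p pics; cat > h.py <<'E'
import numpy as np, cv2
from bench import *
from scipy.spatial.transform import Rotation as R
def save(c,n): cv2.imwrite(f'pics/{n}.png',cv2.cvtColor(c['frame'],cv2.COLOR_RGB2BGR))
def ray(c,u,v):
    Rm=cv2.Rodrigues(np.array(c['rvec'],float))[0]; t=np.array(c['tvec'],float).ravel()
    d=Rm.T@np.array([(u-c['cx'])/c['fx'],(v-c['cy'])/c['fy'],1.]); return -Rm.T@t,d
def onz(c,u,v,z):
    o,d=ray(c,u,v); return o+d*(z-o[2])/d[2]
def proj(c,P):
    P=np.atleast_2d(np.array(P,float)); K=np.array([[c['fx'],0,c['cx']],[0,c['fy'],c['cy']],[0,0,1.]])
    return cv2.projectPoints(P,np.array(c['rvec'],float),np.array(c['tvec'],float),K,None)[0][:,0]
def down(yaw): # tool z down, tool y axis at angle yaw in world
    y=np.array([np.cos(yaw),np.sin(yaw),0]); z=np.array([0,0,-1.]); x=np.cross(y,z)
    return R.from_matrix(np.c_[x,y,z]).as_rotvec()
E
python3 - <<'E'
from h import *
ims=[]
import pickle
D={}
for n in ('scene','side'):
    c=capture(n); D[n]=c; save(c,n); o,d=ray(c,320,240); print(n,o,d,c['fx'])
pickle.dump(D,open('cams.pkl','wb'))
print(current_q(),current_eef_pos(),current_tcp_rot(),current_time_s(),grip_point_offset if not callable(grip_point_offset) else grip_point_offset())
E
```

```text
scene [ 1.28149229 -0.30726278  0.88291625] [-0.61672789  0.33903566 -0.71044346] 598.0451458188421
side [ 0.32142326 -0.64468257  0.69820519] [ 0.32438651  0.72804837 -0.60392729] 526.9429580947901
[-1.52746953e+00  5.28357421e-01  1.43377453e+00  2.41993033e-05
  1.18136628e+00 -1.78488283e-01] [ 0.13751507 -0.60903706  0.23044103] [-3.12040444e+00 -3.47487822e-01 -2.37062622e-04] 0.1 -0.0187
```

View pics/scene.png

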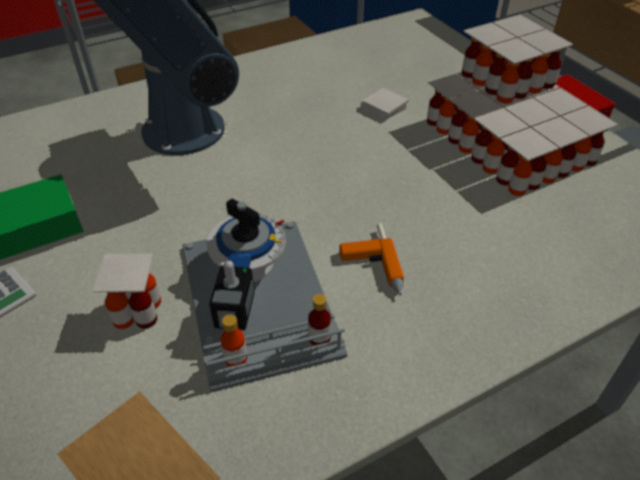

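View pics/side.png

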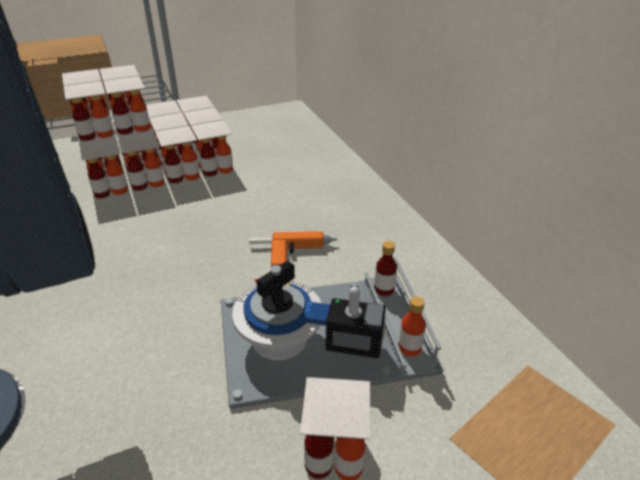

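Scene view: knob at about (243,213), handle top (229,264), yellow pointer (274,238), red tab (280,223), gift pack (127,290), glue gun (380,255). Side view: knob (276,284), handle top (354,290). I'll get rough positions and then look from above with the wrist camera.

```bash
python3 - <<'E'
from h import *
import pickle
D=pickle.load(open('cams.pkl','rb')); s,e=D['scene'],D['side']
print('knob',onz(s,243,212,.157),onz(e,276,283,.157)); k=(onz(s,243,212,.157)+onz(e,276,283,.157))/2
print('handle',onz(s,229,263,.15),onz(e,354,289,.15))
print('gift',onz(s,127,272,.112),onz(e,337,408,.112)); print('glue',onz(s,375,255,.015),onz(e,292,245,.015))
p=np.array([k[0]-.0,k[1],.36])
rv=down(np.arctan2(k[1],k[0])+np.pi/2)
for yaw in np.arctan2(k[1],k[0])+np.array([np.pi/2,-np.pi/2]):
    print(yaw,inverse_kinematics(p,down(yaw)))
yaw=np.arctan2(k[1],k[0])+np.pi/2
q=inverse_kinematics(p,down(yaw)); q2=inverse_kinematics(p,down(yaw-np.pi))
if q is None or (q2 is not None and abs(q2[5])<abs(q[5])): yaw-=np.pi
move_ptp(p,down(yaw)); c=capture('wrist'); save(c,'w1'); pickle.dump(c,open('w1.pkl','wb')); print(ray(c,320,240),proj(c,k),current_time_s(),current_q())
E
```

```text
knob [ 0.52245757 -0.04737774  0.157     ] [ 0.50622103 -0.06589966  0.157     ]
handle [ 0.61893024 -0.11578785  0.15      ] [ 0.6139811  -0.11836726  0.15      ]
gift [ 0.51867937 -0.26797968  0.112     ] [ 0.51187494 -0.27718181  0.112     ]
glue [0.61807027 0.18237823 0.015     ] [0.62675096 0.18604471 0.015     ]
1.46111889596889 [-0.32587179  0.24603388  1.51964398  0.          1.37591479 -1.78699069]
-1.680473757620903 [-3.25871791e-01  2.46033884e-01  1.51964398e+00 -8.88178420e-16
  1.37591479e+00  1.35460197e+00]
(array([ 0.57847756, -0.0652565 ,  0.50297224]), array([-0.25605708,  0.0199314 , -0.96649688])) [[315.26905148 212.149854  ]] 2.575 [-3.27160140e-01  2.46522849e-01  1.51953703e+00 -2.22757912e-04
  1.37581667e+00  1.35453704e+00]
```

View pics/w1.png

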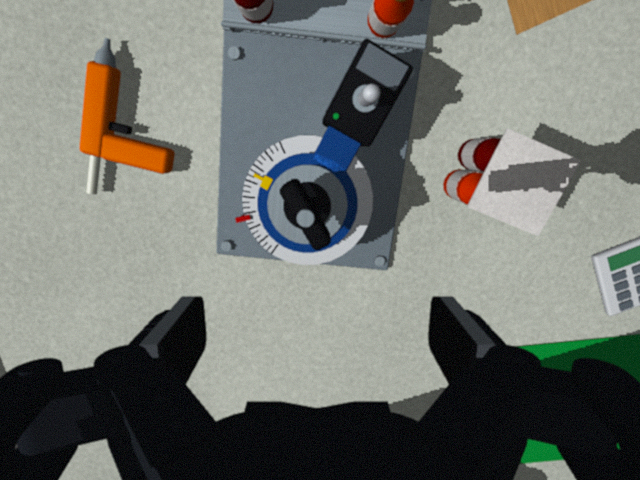

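Wrist view: knob bar centred near (305,214), pointing from (288,187) to (322,243). Blue turntable centre about (307,201), yellow pointer (264,182), red tab (243,218), handle top (370,93). The head needs to turn CCW by roughly 45°. Now measuring these.

```bash
cat > meas.py <<'E'
from h import *
def circ(P):
    A=np.c_[2*P,np.ones(len(P))]; s=np.linalg.lstsq(A,(P**2).sum(1),rcond=None)[0]; return s[:2],np.sqrt(s[2]+s[:2]@s[:2])
def measure(c,ax0):
    f=c['frame']; hsv=cv2.cvtColor(f,cv2.COLOR_RGB2HSV); V,U=np.mgrid[:480,:640]
    def world(m,z):
        v,u=np.nonzero(m); return np.array([onz(c,a,b,z) for a,b in zip(u,v)])
    u0,v0=proj(c,[*ax0,.085])[0]; near=np.hypot(U-u0,V-v0)<75
    out={}
    y=cv2.inRange(hsv,(20,120,120),(35,255,255)).astype(bool)&near
    r=(cv2.inRange(hsv,(0,130,80),(8,255,255))|cv2.inRange(hsv,(172,130,80),(180,255,255))).astype(bool)&near
    for n,m in (('yel',y),('red',r)):
        out[n]=world(m,.082)
    b=cv2.inRange(hsv,(100,120,40),(125,255,255))&(near*255).astype(np.uint8)
    cs=max(cv2.findContours(b,cv2.RETR_EXTERNAL,cv2.CHAIN_APPROX_NONE)[0],key=cv2.contourArea)[:,0]
    out['blue_px']=cs
    return out
E
python3 - <<'E'
from meas import *
import pickle
c=pickle.load(open('w1.pkl','rb'))
ax=onz(c,307,201,.085)[:2]
m=measure(c,ax)
h=onz(c,370,93,.146)[:2]
for z in (.08,.085,.09,.095):
    P=np.array([onz(c,u,v,z)[:2] for u,v in m['blue_px']]); a=ax.copy(); 
    P=P[[abs(np.arctan2(*( (R.from_euler('z',-np.arctan2(*(h-ax)[::-1])).as_matrix()[:2,:2]@(p-ax))[::-1])))>.6 for p in P]]
    for _ in range(8):
        a,r=circ(P); e=np.abs(np.hypot(*(P-a).T)-r); k=e<max(np.percentile(e,90),.0015); P=P[k] if k.sum()>30 else P
    print(z,a,r,len(P),'handle R',np.hypot(*(h-a)))
    hh=np.arctan2(*(h-a)[::-1])
    for n in ('yel','red'):
        Q=m[n][:,:2]; d=Q.mean(0)-a; print(' ',n,len(Q),'rad',np.hypot(*d),np.hypot(*(Q-a).T).min(),np.hypot(*(Q-a).T).max(),'ang',np.arctan2(d[1],d[0]),'head',hh)
f=c['frame']; print('knob bar')
g=cv2.cvtColor(f,cv2.COLOR_RGB2GRAY); V,U=np.mgrid[:480,:640]
mk=((g<45)&(np.hypot(U-307,V-212)<42)).astype(np.uint8)
n,l,st,ce=cv2.connectedComponentsWithStats(mk); i=1+st[1:,4].argmax(); print(st[i],ce[i])
crop=cv2.resize(cv2.cvtColor(f,cv2.COLOR_RGB2BGR)[110:270,220:420],None,fx=3.9,fy=3.7,interpolation=cv2.INTER_CUBIC); cv2.imwrite('pics/crop.png',crop[:600,:800])
E
```

```text
0.08 [ 0.5102014  -0.04642791] 0.056222634037876106 204 handle R 0.1262696979215203
  yel 148 rad 0.055045907658740394 0.04766094885517794 0.06839098240690976 ang 0.9488925323322454 head -0.596334837129618
  red 75 rad 0.07596276793536835 0.06738639162335612 0.08441230660966331 ang 1.6673322175747805 head -0.596334837129618
0.085 [ 0.51097351 -0.04668427] 0.05549485273438749 197 handle R 0.1254870699274897
  yel 148 rad 0.05480996049574771 0.04742485532196177 0.06815170568731484 ang 0.9630675183358878 head -0.5981000570864674
  red 75 rad 0.07629598621267125 0.06772635247978706 0.08476085912665555 ang 1.6770813400630586 head -0.5981000570864674
0.09 [ 0.51001513 -0.04724829] 0.053507054401120524 182 handle R 0.12596551883363807
  yel 148 rad 0.055822161588530046 0.04843693458821532 0.06916131071383913 ang 0.9547422724992376 head -0.5901156834379111
  red 75 rad 0.07676182893025799 0.06818325809380886 0.08520556569563291 ang 1.663886783417761 head -0.5901156834379111
0.095 [ 0.50836814 -0.04915758] 0.050816254548253684 181 handle R 0.1262963253502516
  yel 148 rad 0.05833261545414362 0.05094754600450805 0.07167553205014258 ang 0.9506109836179775 head -0.5702970111687852
  red 75 rad 0.07853078595971898 0.0699406160997575 0.08693392472698235 ang 1.640743019449835 head -0.5702970111687852
knob bar
[ 280  179   52   72 2084] [308.57533589 209.43474088]
```

View pics/crop.png

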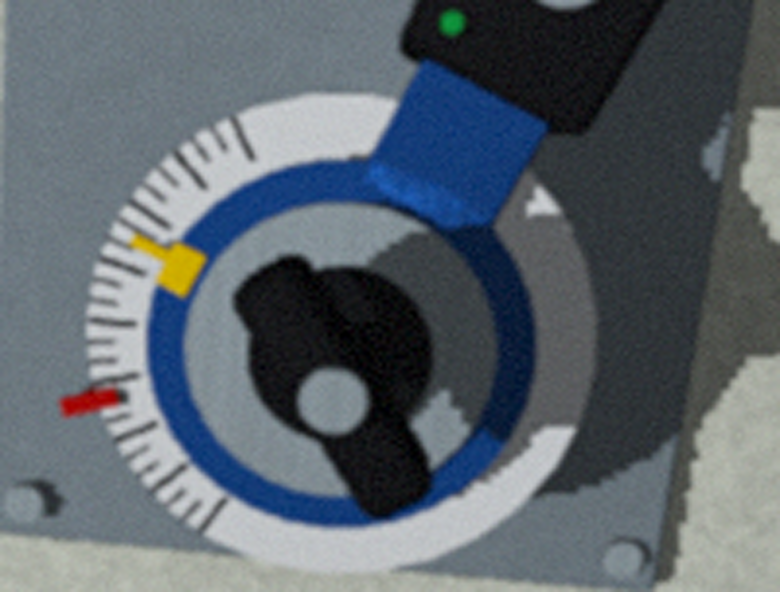

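Close-up: the red tab is one long mark below the pointer by about 40° (crop 90,402). The bar runs from crop (275,295) to (400,490), with the metal stud end at (333,400). Axis about (0.510,-0.047), head heading −0.597, tab 1.672, so the head should end at about +0.10. Next I grip the knob and loosen it while watching the torque.

```bash
cat >> h.py <<'E'
AX=np.array([.5105,-.0468])
E
python3 - <<'E'
from h import *
import pickle
c=pickle.load(open('w1.pkl','rb'))
a,b=[onz(c,u,v,.164)[:2] for u,v in ((290.5,189.7),(322.6,242.4))]
print('bar',a,b,'len',np.hypot(*(b-a)),'mid',(a+b)/2,'axis err',(a+b)/2-AX)
bar=np.arctan2(*(b-a)[::-1]); yaw=(bar+np.pi/2+np.pi)%(2*np.pi)-np.pi
while yaw>.6: yaw-=np.pi
while yaw<-2.6: yaw+=np.pi
print('bar ang',bar,'yaw',yaw)
move_ptp([*AX,.21],down(yaw)); print(current_q(),current_ft_force(),current_torque())
movel([*AX,.133],max_speed=.08)
print(current_ft_force(),current_torque())
move_gripper(0.,90)
print(current_width()*85,current_gripper_force(),current_ft_force(),current_torque(),current_q(),current_time_s(),current_eef_pos())
np.save('yaw0.npy',yaw)
c=capture('scene'); cv2.imwrite('pics/g1.png',cv2.resize(cv2.cvtColor(c['frame'],cv2.COLOR_RGB2BGR)[100:340,140:400],None,fx=2.3,fy=2.3))
E
```

```text
bar [ 0.53872429 -0.03673196] [ 0.48606855 -0.06045222] len 0.05775186134604065 mid [ 0.51239642 -0.04859209] axis err [ 0.00189642 -0.00179209]
bar ang -2.718341136017654 yaw -1.1475448092227576
[-3.10316598e-01  4.06585577e-01  1.73281707e+00 -7.73410300e-05
  1.00078463e+00  8.39347464e-01] [ 0.49225363 -1.03371041  1.19956642] [-0.02553038 -0.00846887  0.00433916]
[-0.4266535  -0.6918906   0.01862403] [-0.01907723 -0.00655947  0.01067301]
18.596242314826494 87.93685913085938 [-1.00820325 -1.08524477  3.31299576] [-0.25890534  0.09127984  0.04626899] [-3.09995896e-01  5.26133440e-01  1.80462955e+00 -8.09853549e-04
  8.09651701e-01  8.37792769e-01] 4.95 [ 0.51089289 -0.04727777  0.13342889]
```

View pics/g1.png

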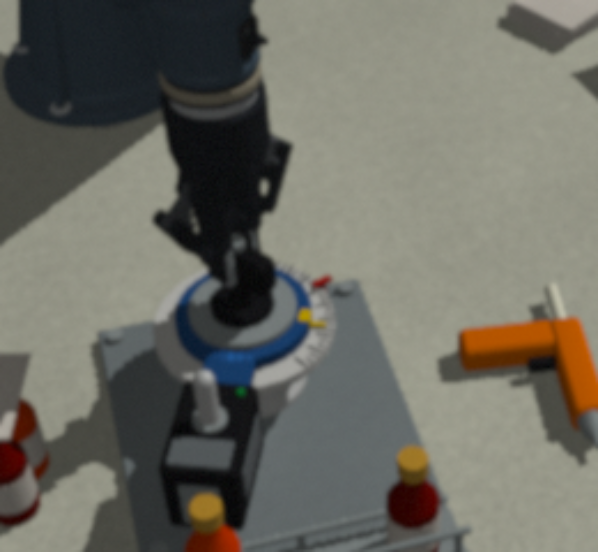

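The fingers straddle the knob bar with a good grip and little side load. Now I loosen counterclockwise in small steps.

```bash
python3 - <<'E'
from h import *
y0=float(np.load('yaw0.npy')); z0=.133; free=0; t=0
for i in range(1,20):
    t=i*.1
    move_ptp([*AX,z0+.001*t],down(y0+t)); sleep(.05)
    T=current_torque()[2]; F=current_ft_force(); print(round(t,2),round(T,3),np.round(F,1),round(current_time_s(),2),np.round(current_q()[5],3))
    if t>.15 and abs(T)<.08: free+=1
    if free>=5: break
np.save('ang.npy',t)
E
```

```text
0.1 0.173 [ 0.1 -3.9  5.7] 5.3 0.74
0.2 0.091 [-0.8 -5.3  4.4] 5.6 0.64
0.3 0.008 [ 0.3 -6.1  3.7] 5.9 0.54
0.4 0.01 [ 0.9 -6.   3.4] 6.2 0.44
0.5 -0.003 [ 1.7 -5.8  4.3] 6.5 0.34
0.6 0.009 [ 0.4 -7.1  2.4] 6.8 0.24
0.7 0.034 [ 1.6 -7.4  2.2] 7.1 0.14
```

Torque fell linearly to zero at about 0.3 rad and I'm now about 0.4 rad past the bite, so the clamp is loose. Next: let go, take the handle and swing, with a force check.

```bash
python3 - <<'E'
from h import *
y0=float(np.load('yaw0.npy')); t=float(np.load('ang.npy'))
move_gripper(1.); movel([*AX,.215],max_speed=.15)
h0,h1=-.597,.10
P=lambda a,z:[AX[0]+.1252*np.cos(a),AX[1]+.1252*np.sin(a),z]
move_ptp(P(h0,.215),down(h0-np.pi/2)); movel(P(h0,.112),max_speed=.1); print('down',current_ft_force())
move_gripper(0.,30); print(current_width()*85,current_ft_force(),current_time_s())
n=12
for i in range(1,n+1):
    a=h0+(h1-h0)*i/n; move_ptp(P(a,.112),down(a-np.pi/2))
    F=current_ft_force(); tan=F@[-np.sin(a),np.cos(a),0]; rad=F@[np.cos(a),np.sin(a),0]
    print(round(a,3),round(tan,2),round(rad,2),round(F[2],2))
    if abs(tan)>8: print('STOP'); break
move_gripper(.6); sleep(.1); movel(P(a,.24),max_speed=.15)
p=[AX[0],AX[1],.36]; move_ptp(p,down(-1.68)); c=capture('wrist'); save(c,'w2')
import pickle; pickle.dump(c,open('w2.pkl','wb')); print(current_time_s())
E
```

```text
down [ 0.16621557 -0.62678289  0.4081165 ]
15.151534764855784 [-1.06277612  0.90396321  1.65649854] 11.7417
-0.539 0.32 -0.4 1.93
-0.481 0.8 0.62 2.54
-0.423 0.79 -0.48 3.07
-0.365 0.94 1.72 2.83
-0.307 0.15 2.23 3.16
-0.248 -0.2 2.59 3.19
-0.19 0.68 3.43 2.59
-0.132 -0.87 4.53 1.9
-0.074 -0.47 5.13 2.34
-0.016 -0.92 5.9 2.01
0.042 0.86 5.61 2.3
0.1 -0.3 6.28 1.63
17.0583
```

View pics/w2.png

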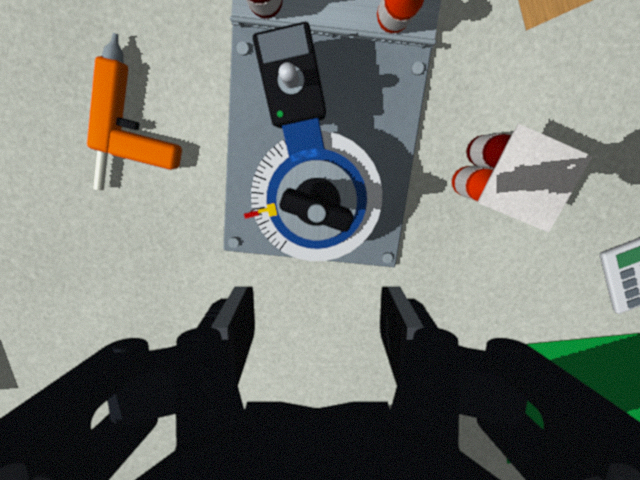

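The pointer (264,211) is now right at the red tab (250,214). Measuring the residual.

```bash
python3 - <<'E'
from meas import *
import pickle
c=pickle.load(open('w2.pkl','rb')); m=measure(c,AX)
Y,Rd=m['yel'][:,:2],m['red'][:,:2]
P=np.array([onz(c,u,v,.085)[:2] for u,v in m['blue_px']])
k=np.abs((np.arctan2(P[:,1]-AX[1],P[:,0]-AX[0])-.1))>.6; P=P[k]
for _ in range(8):
    a,r=circ(P); e=np.abs(np.hypot(*(P-a).T)-r); P=P[e<max(np.percentile(e,90),.0015)]
h=onz(c,289,72,.146)[:2]; print('blue fit',a,r,'handle',h)
for A in (AX,a):
    ry=np.hypot(*(Y-A).T); rr=np.hypot(*(Rd-A).T)
    an=lambda Q:np.arctan2(*(Q.mean(0)-A)[::-1])
    print('yel all',an(Y),'tip',an(Y[ry>.060]),(ry>.06).sum(),ry.max(),'red',an(Rd),'inner',an(Rd[rr<.076]),rr.min(),rr.max(),'head+90',np.arctan2(*(h-A)[::-1])+np.pi/2,np.hypot(*(h-A)))
f=c['frame'][190:235,235:295]; cv2.imwrite('pics/c2.png',cv2.resize(cv2.cvtColor(f,cv2.COLOR_RGB2BGR),None,fx=12,fy=12,interpolation=cv2.INTER_CUBIC))
E
```

```text
blue fit [ 0.51127718 -0.04700117] 0.05575435808230003 handle [ 0.63623381 -0.03647564]
yel all 1.6579232504648442 tip 1.642208445559348 28 0.0679375483534142 red 1.669770632266976 inner 1.6676645677860933 0.06880177962435843 0.08510308871048895 head+90 1.6527253365925818 0.12615698259380534
yel all 1.6715721574848688 tip 1.6543379486316543 29 0.06820052184614767 red 1.679542216661899 inner 1.6787338785364685 0.06910183275292436 0.08538943567323141 head+90 1.6548313681935736 0.1253991546726993
```

View pics/c2.png

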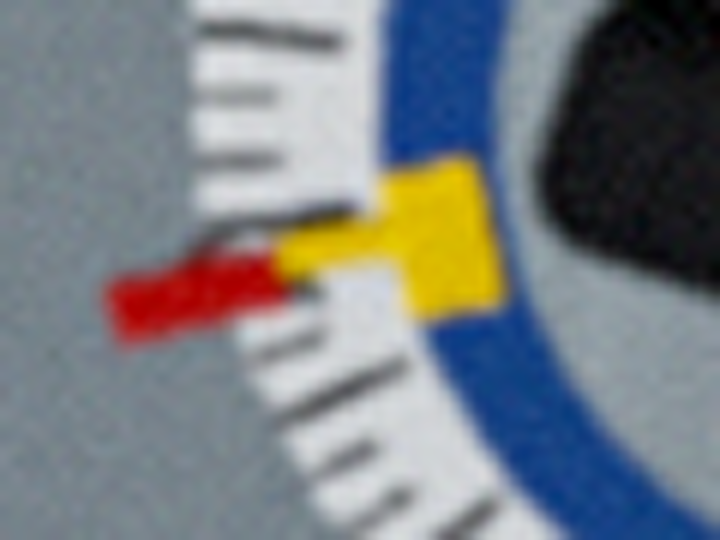

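Pointer is about 0.025 rad short (tip 1.654, tab 1.679): within tolerance, but a quick nudge will centre it.

```bash
python3 - <<'E'
from meas import *
import pickle
P=lambda a,z:[AX[0]+.1252*np.cos(a),AX[1]+.1252*np.sin(a),z]
a=.10; move_ptp(P(a,.22),down(a-np.pi/2)); movel(P(a,.112),max_speed=.12); move_gripper(0.,30); print(current_width()*85,current_ft_force())
a=.126; movel(P(a,.112),down(a-np.pi/2),max_speed=.02); sleep(.15); print(current_ft_force())
move_gripper(.6); sleep(.1); movel(P(a,.24),max_speed=.15)
move_ptp([*AX,.36],down(-1.68)); c=capture('wrist'); pickle.dump(c,open('w3.pkl','wb')); m=measure(c,AX)
Y,Rd=m['yel'][:,:2],m['red'][:,:2]
for A in (AX,np.array([.5113,-.0470])):
    ry=np.hypot(*(Y-A).T); rr=np.hypot(*(Rd-A).T); an=lambda Q:np.arctan2(*(Q.mean(0)-A)[::-1])
    print('tip',an(Y[ry>.060]),'all',an(Y),'red inner',an(Rd[rr<.076]),an(Rd))
print(current_time_s())
E
```

```text
15.161141204477408 [-0.68395841 -0.52604799  4.0044348 ]
[-0.9064279   0.25233577  4.89017609]
tip 1.6752706596982319 all 1.6907900627993584 red inner 1.6657392406860767 1.66911455193247
tip 1.6864715605398186 all 1.7047633564773743 red inner 1.6769947114159542 1.6791548315107172
22.075
```

Aligned to about 0.01 rad. Now retighten by feel.

```bash
python3 - <<'E'
from h import *
y0=float(np.load('yaw0.npy')); t=float(np.load('ang.npy')); z0=.133
move_gripper(1.); move_ptp([*AX,.215],down(y0+t)); movel([*AX,z0+.001*t],max_speed=.1); move_gripper(0.,100)
print(current_width()*85,current_ft_force(),current_torque(),current_time_s())
while t>-.95:
    T0=current_torque()[2]
    t-= .1 if t>.0 else .04
    move_ptp([*AX,z0+.001*t],down(y0+t)); sleep(.1)
    T=np.mean([current_torque()[2] for _ in range(3)]); F=current_ft_force(); print(round(t,2),round(T,3),np.round(F,1),round(current_time_s(),2))
    if abs(T)>=.57 or np.linalg.norm(F)>40: break
    if current_time_s()>50: break
np.save('ang.npy',t)
E
```

```text
18.316631604537573 [ 4.37488373 -2.59313478  2.69783863] [-0.24802792 -0.28026167 -0.03814886] 25.2333
0.6 -0.072 [ 4.9 -2.9  2.2] 25.58
0.5 -0.008 [ 4.7 -2.8  4. ] 25.93
0.4 -0.097 [ 4.8 -3.1  4.4] 26.28
0.3 0.014 [ 4.5 -2.2  4.4] 26.63
0.2 -0.086 [ 4.7 -1.6  5.6] 26.98
0.1 -0.15 [ 3.7 -1.   6.5] 27.33
0.0 -0.229 [ 3.2 -2.1  6.8] 27.68
-0.1 -0.232 [ 4.  -0.9  6.6] 28.03
-0.14 0.131 [ 4.  -1.1  6.9] 28.38
-0.18 0.091 [ 4.4 -0.5  6.4] 28.73
-0.22 0.109 [ 4.1 -0.7  8. ] 29.08
-0.26 0.101 [4.1 1.  7.6] 29.43
-0.3 0.196 [ 4.3 -0.   7.6] 29.78
-0.34 0.208 [ 4.  -0.3  7.6] 30.13
-0.38 0.192 [3.9 0.6 7.3] 30.48
-0.42 0.316 [4.4 1.6 8.3] 30.83
-0.46 0.109 [3.6 1.4 7. ] 31.18
-0.5 0.177 [3.8 1.4 9.2] 31.53
-0.54 0.386 [4.  1.2 9.3] 31.88
-0.58 0.145 [4.  2.  8.3] 32.23
-0.62 0.507 [3.7 2.3 8.4] 32.58
-0.66 0.293 [4.1 1.6 8.8] 32.93
-0.7 0.398 [3.7 2.8 8.8] 33.28
-0.74 0.475 [4.4 2.1 9.6] 33.63
-0.78 0.368 [4.4 3.  9.5] 33.98
-0.82 0.167 [3.7 2.  9.3] 34.33
-0.86 0.426 [3.  2.3 9.8] 34.68
-0.9 0.622 [ 3.5  3.5 10.5] 35.03
```

The readings scatter because friction in the thread holds the knob after each step. Before going further I'll check the settled torque and the actual tool angle without moving.

```bash
python3 - <<'E'
from h import *
y0=float(np.load('yaw0.npy')); t=float(np.load('ang.npy'))
for _ in range(4):
    M=R.from_rotvec(current_tcp_rot()).as_matrix(); print(current_time_s(),np.round(current_torque(),3),'yaw act-cmd',np.arctan2(M[1,1],M[0,1])-(y0+t),np.round(current_joint_torque()[5],3),np.round(current_joint_velocities()[5],4),current_width()*85); sleep(.1)
E
```

```text
35.0333 [ 0.569 -0.598  0.622] yaw act-cmd 0.00894264953839663 0.64 -0.0014 18.59286409405523
35.1333 [ 0.641 -0.606  0.624] yaw act-cmd 0.008975556146963104 0.641 0.0007 18.3148658855168
35.2333 [ 0.64  -0.57   0.636] yaw act-cmd 0.008966551719444382 0.641 -0.0002 18.044127540934518
35.3333 [ 0.577 -0.54   0.625] yaw act-cmd 0.008973029330770821 0.641 0.0009 18.705562932403474
```

The large 0.1 rad steps overshot, so their readings saturate at the friction limit. Both the loosening and tightening series put the bite at about +0.3. The true torque may therefore already be near 0.9 N m, so I'll probe with 0.01 rad micro-steps in the loosening direction, which can't overtighten.

```bash
python3 - <<'E'
from h import *
y0=float(np.load('yaw0.npy')); t=float(np.load('ang.npy')); z0=.133
L=[]
for i in range(14):
    t+=.01; move_ptp([*AX,z0+.001*t],down(y0+t)); L.append((round(t,2),round(current_torque()[2],3)))
    if len(L)>6 and abs(L[-1][1]-L[-3][1])<.02 and abs(L[-1][1]-L[-2][1])<.02 : break
print(L,current_time_s(),current_q()[5]); np.save('ang.npy',t)
E
```

```text
[(-0.89, np.float64(0.335)), (-0.88, np.float64(-0.022)), (-0.87, np.float64(-0.35)), (-0.86, np.float64(-0.168)), (-0.85, np.float64(-0.502)), (-0.84, np.float64(-0.333)), (-0.83, np.float64(-0.695)), (-0.82, np.float64(-0.445)), (-0.81, np.float64(-0.331)), (-0.8, np.float64(-0.674)), (-0.79, np.float64(-0.484)), (-0.78, np.float64(-0.349)), (-0.77, np.float64(-0.232)), (-0.76, np.float64(-0.507))] 38.9333 1.5931934280222755
```

Loosening breakaway peaks are about 0.7. I'll back off to −0.62 and measure breakaway with finer 0.004 rad tightening steps.

```bash
python3 - <<'E'
from h import *
y0=float(np.load('yaw0.npy')); z0=.133
go=lambda t:move_ptp([*AX,z0+.001*t],down(y0+t))
t=-.62; go(t); print(current_torque()[2])
L=[]
for i in range(20):
    t-=.004; go(t); L.append(float(round(current_torque()[2],3)))
print(L,t,current_time_s()); np.save('ang.npy',t)
E
```

```text
0.6562559800674174
[0.761, 0.563, 0.714, 0.413, 0.538, 0.789, 0.557, 0.639, 0.497, 0.583, 0.67, 0.497, 0.641, 0.796, 0.548, 0.651, 0.408, 0.561, 0.72, 0.447] -0.7000000000000001 44.1917
```

Breakaway here is about 0.75–0.8, which matches a bite at +0.3. That's tighter than wanted, so I back off to about −0.49 and verify about 0.6 with fine tightening steps.

```bash
python3 - <<'E'
from h import *
y0=float(np.load('yaw0.npy')); z0=.133
go=lambda t:move_ptp([*AX,z0+.001*t],down(y0+t))
t=-.48; go(t); print(current_torque()[2])
L=[]
for i in range(14):
    t-=.003; go(t); L.append(float(round(current_torque()[2],3)))
print(L,t,current_time_s()); np.save('ang.npy',t)
E
```

```text
0.38824473632587425
[0.452, 0.507, 0.46, 0.513, 0.672, 0.458, 0.601, 0.441, 0.569, 0.614, 0.482, 0.579, 0.453, 0.524] -0.522 48.0167
```

Peaks are about 0.6–0.65 at −0.52, matching 0.75·(0.3+0.52)=0.62 N m. I'll release, back away and check the pointer.

```bash
python3 - <<'E'
from meas import *
move_gripper(1.); movel([*AX,.24],max_speed=.15); move_ptp([*AX,.36],down(-1.68)); sleep(.2)
c=capture('wrist'); save(c,'w4'); m=measure(c,AX); Y,Rd=m['yel'][:,:2],m['red'][:,:2]
for A in (AX,np.array([.5113,-.0470])):
    ry=np.hypot(*(Y-A).T); rr=np.hypot(*(Rd-A).T); an=lambda Q:np.arctan2(*(Q.mean(0)-A)[::-1])
    print('tip',an(Y[ry>.060]),'red inner',an(Rd[rr<.076]),an(Rd))
print(current_time_s(),current_ft_force(),current_width())
E
```

```text
tip 1.6750523536942903 red inner 1.6653624870033132 1.6685966886810673
tip 1.686158760438794 red inner 1.6766988010626032 1.6786550987191462
50.3417 [ 0.20202308 -0.07422642 -0.3443977 ] 0.9987782734739535
```

View pics/w4.png

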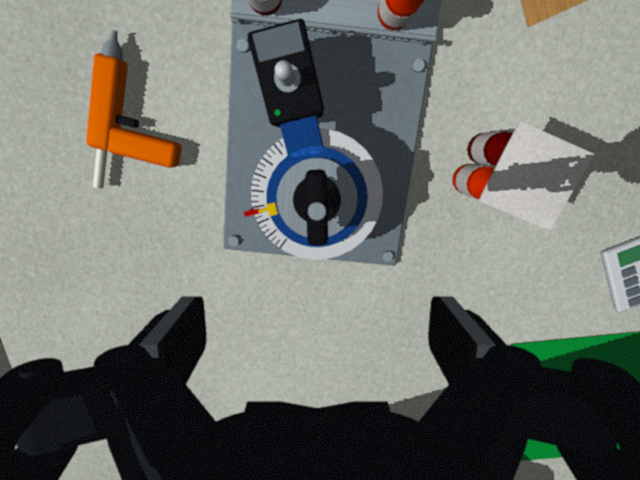

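The pointer (264,211) meets the tab (250,213) to within 0.01 rad. The knob bar is upright in the image, matching the commanded angle, and the other objects are undisturbed.

```bash
python3 -c "
from bench import *
print(sign_off(),current_time_s())"
```

```text
the job is handed in; nothing more can be done
the job is handed in; nothing more can be done
```

The job is handed in, though no pass or fail came back: the pointer is about 0.01 rad from the red tab and the knob is retightened to about 0.6 N m by feel. It briefly went to an estimated 0.9 N m before I backed it off. The gripper is clear, and the bottles, gift pack and glue gun look undisturbed in the last picture.

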